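Put the tea tin back in its bay, label to the guests

ROBOT

A 7-joint arm with a two-finger parallel gripper is mounted at the origin on the work surface. World frame = base frame: x ahead of the robot, y to its left, z up, the work surface at z = 0. Lengths are in m, angles in rad, forces in N, time in s.
With the tool pointing down it reaches from about 0.35 to 0.9 m from the base axis. Payload 8.1 kg.
Tool frame: the origin (TCP) lies midway between the tips of the shut fingers; the grasp point (between the pads) lies r.grip_depth behind it (r.grip_depth is the distance from the TCP to the grasp point, in m); z points along the fingers, y is the direction in which the jaws open and shut (so a half turn about z gives the same grasp; the last joint's range is limited). The gripper opens to 85 mm and grips with 20 to 120 N. Pads are 22 mm wide; open, the fingers measure 114 mm over their backs; the gripper's body (76 mm by 85 mm) begins 54 mm behind the grasp point. The pads swing forward as they close: fully open they stand 13 mm farther back than shut.
Start: joints at [-1.449, 0.434, 0.025, 1.573, -0.012, 1.134, -0.075], TCP at [0.139, 0.609, 0.231] pointing down, gripper open.
Joint ranges: [-2.62, 2.62], [-0.44, 2.09], [-1.27, 1.32], [0.08, 2.57], [-1.32, 4.46], [0.12, 2], [-2.74, 2.74]. Speed limits (rad/s): [2.22, 2.22, 3.01, 3.01, 3.14, 3.14, 3.14].

INTERFACE

Orientations are given as a unit quaternion [x, y, z, w].
In Python, from plant import r gives the robot as it stands. Calls block until the motion is done:
- r.move_ptp(position, orientation): joint-space move of the TCP to a pose.
- r.movel(position, speed=0.15, attitude=None, f_stop=None): straight line of the TCP; attitude=None keeps the orientation; speed is the mean speed in m/s. With f_stop (N) it stops when the force on the tool has changed by that much, and returns True; else False.
- r.set_joints(angles): joint-space move.
- r.open_gripper() and r.grab(): open the fingers fully, or close them until they stop; the grip force is fixed at half the most.
- r.dwell(seconds).
- r.solve_ik(position, orientation): joint angles nearest the present ones, or None.
- r.capture(name): name is "side" or "top" or "wrist"; returns the picture (480x640x3 uint8, red, green, blue); there is no depth.
- r.camera_params(name): a dict with "vertical_fov" (degrees; the focal length in pixels is half the picture's height over the tangent of half this angle, whatever the lens; pixels are square), "cx", "cy" (the principal point, pixels), "k1" (the pictures are not rectified: a ray, as slopes to the right and down, at radius r is drawn at 1 + k1 r^2 times it, then the intrinsics apply), "world_from_camera" (4x4, takes a point from camera to world coordinates). Camera axes: x right, y up, looking along -z (the intrinsics and any distortion apply to the point x, -y, -z); pixel columns grow to the right and rows downward; lengths in m; the calibration is good to about 2 mm. A picture is of the moment at which its call begins: read the wrist's pose just before it. camera_params takes no time and is no camera call; for the wrist camera it gives the pose at the moment of the call.
A pose or a line that the arm cannot do raises r.Unreachable and nothing moves.
- r.hand_in(): hands the job in, once; it reports no verdict.
Trained networks look in the newest picture that a camera, given by its name, has taken for a name from the list of things; names that differ only in an ending like _2 or _b are one class to them, and where a whole thing is asked for, a point or a joint stands for the part that bears it (a point fixed in the world has none). Each returns a list of dicts, best first, with "p" (0 to 1); they miss things now and then, are a little off and sometimes report something else, mostly with a low value. They report only what shows in the picture. A call takes as long as a camera call. They do not tell look-alikes from the thing itself.
- r.find_in(camera, query): "at" ([column, row] as shares, 0 to 1, of the picture: columns of its width, rows of its height, amid what is visible of it).
- r.masks_of(camera, query): "pixels" (480x640 bool, what is visible of it) and "at" ([column, row] as shares, 0 to 1, of the picture: columns of its width, rows of its height, amid what is visible of it).
Readings, each from a call of its own:
- r.read_time(): time.
- r.read_joint_positions(): joint angles.
- r.read_qvel(): joint speeds.
- r.read_effort(): joint torques, N m.
- r.read_eef_pos(): TCP position.
- r.read_tool_rot(): TCP orientation.
- r.read_ft_force(): force on the tool from outside, world axes, zero at the start.
- r.read_wrist_torque(): the same for the moment, N m.
- r.read_gripper_width(): opening from 0.0 (shut) to 1.0 (fully open).
Only numpy, scipy, OpenCV 4.12 (cv2) and the standard library are available. Lean on these libraries where they do the work, as an engineer would, in place of code of your own. Each camera call takes 0.05 s, during which the arm holds its last target.

TASK

Get the tea tin with the green label ready on the rack again: slide it home in the empty middle bay until it stands against the low lip, press its lid fully down, and roll it round by its edge with a fingertip until its label looks squarely out over the lip to the guests. Be gentle, the thin tin dents under a hard push, and keep it standing on the rack; leave the two neighbouring tins and the scoop as they are.

Things in the scene. Friction and masses are not known exactly. Their poses are not given: they have to be found in the camera images.
- tin_centre (a point): The green-label tea tin, a white round tin 106 mm across with a flat aluminium slip lid 110 mm across. This point is on its axis, 50 mm above its underside; z is up, x points out through the middle of its label. Tins of this kind differ in height: fully down, the lid's flat top is anywhere from 98 to 108 mm above the underside (higher by joint tin_lid while it is not down), which must be felt. The lid turns with the tin.
- tin_label (a point): Middle of the tin's label (green field on white paper, 76 mm wide, 52 mm high), on the tin's side 53 mm from its axis, 42 mm above its underside. On the lid a green stripe 14 mm wide runs from the lid's middle to its edge right above the label, so the label's side can be seen from above.
- tin_lid (a joint): How far the tin's slip lid stands proud, in m: 0 = fully down, up to 0.010. It slides straight down against a friction of about 5 N and stays where it is left.
- bay (a point): The empty middle bay of the oak tin rack, on its flat metal deck (16 mm above the counter), where the tin's axis stands when the tin is home against the lip. x points square over the lip to the guests (away from the robot), y along the lip, z up. The lip's inner face is 53 mm ahead of this point and 22 mm high. The tin starts 50 to 95 mm behind it, up to 12 mm to a side.
- rack: The tin rack (fixed): oak board 240 x 376 mm with three bays side by side, 120 mm apart; origin under its middle, axes as for bay, which is 55 mm ahead of it. Between the bays and at the ends stand round-nosed dividers 8 mm thick and 22 mm high, reaching 70 mm back from the lip, so each bay is 112 mm wide and open to the robot.
- tin_pink_label (a point): Middle of the pink label of a neighbouring tin (same size, lid down) that stands home in a side bay, its axis 120 mm to one side of the middle bay's: leave alone.
- tin_black_label (a point): The same for the tin with the black label, in the other side bay: leave alone.
- scoop: Brass tea scoop lying on the deck behind one of the side tins: 34 mm cup, 16 mm high, with a flat 72 mm handle pointing back to the robot; origin under its cup: leave alone.
- tin: The green-label tin as a whole, loose, 0.38 to 0.66 kg, too wide to grasp; origin in the middle of its underside, axes as tin_centre. It slides on the deck with friction of about 0.15 on its nylon foot ring. It dents (job failed) when pushed with more than 30 N; 8 to 14 N pressed on the lid some 40 mm from its middle lets a rubber fingertip carry it round.
Mind the look-alikes: they are no part of the job. What is shaped like the tin but purple or red is not meant.

How it is judged:
At the end, for the whole second after the job is handed in: The green-label tin stands upright on the deck in the middle bay, its axis no more than 4 mm short of touching the lip and within 6 mm of the bay's middle, its label facing the guests within 0.16 rad (9 degrees) of square, its lid no more than 1.5 mm from fully down, everything at rest (x of tin_centre in the frame of bay above -0.004 m and y of tin_centre in the frame of bay between -0.006 and 0.006 m and z of tin_centre in the frame of bay between 0.046 and 0.054 m and angle between tin_centre's own z axis and vertical below 0.05 rad and angle between the x axis of tin_centre and the x axis of bay, either way round below 0.16 rad and x of tin_label in the frame of bay above 0.04 m and value of joint tin_lid below 0.0015 m and linear speed of tin below 0.01 m/s and angular speed of tin below 0.05 rad/s).
It fails at once if the tin is dented: pushed with more than 30 N (contact force between tin and the fingers above 30 N or contact force between tin and the arm above 30 N).
It fails at once if the tin is tipped by more than 0.25 rad or taken up off the rack (more than 12 mm) (angle between tin_centre's own z axis and vertical above 0.25 rad or z of tin_centre in the frame of bay above 0.062 m or z of tin_centre in the frame of bay below 0.03 m).
It fails at once if a neighbouring tin is shifted or turned (its label moves more than 12 mm) (distance of any of tin_pink_label, tin_black_label from where it was at the start of the episode above 0.012 m).
It fails at once if the scoop is moved more than 20 mm (distance of scoop from where it was at the start of the episode above 0.02 m).
It also fails if it takes over 64 s, if anything falls off the work surface, if the arm or the gripper's body presses on something with over 40 N, if the wrist force passes 120 N, or if a joint passes its speed limit or range.

## Working session

There is one attempt and no reset: what is moved stays moved. The work goes in short steps, each a Python script; the robot and the scene stay as the last script left them, time stands still between calls to the robot, and variables do not carry over. Pictures are saved under pics/ and viewed, and the job is handed in when it is done.

```bash
ls; mkdir -p pics
python3 - <<'E'
from plant import r
import cv2
for n in ("side","top","wrist"):
    im=r.capture(n); cv2.imwrite(f"pics/{n}0.png",im[:,:,::-1])
    p=r.camera_params(n); print(n,p)
print(r.read_time(), r.read_eef_pos(), r.read_tool_rot(), r.grip_depth, r.read_ft_force())
E
```

```text
pics
side {'vertical_fov': 44.50179282988801, 'cx': 322.2066933451551, 'cy': 235.42162427828853, 'k1': -0.16240115941824945, 'world_from_camera': array([[ 0.98285111,  0.09478326, -0.15817656,  0.4884545 ],
       [-0.18336784,  0.59303191, -0.7840213 , -0.73229048],
       [ 0.01949165,  0.7995807 ,  0.60024227,  0.66727896],
       [ 0.        ,  0.        ,  0.        ,  1.        ]])}
top {'vertical_fov': 47.12731767287695, 'cx': 323.50397242615475, 'cy': 235.29204115415243, 'k1': -0.17574204727596215, 'world_from_camera': array([[ 0.01387236,  0.99926346, -0.03577846,  0.58382551],
       [-0.99988694,  0.01365562, -0.00629505,  0.02119422],
       [-0.00580184,  0.03586174,  0.99933992,  1.09683837],
       [ 0.        ,  0.        ,  0.        ,  1.        ]])}
wrist {'vertical_fov': 67.15116909290282, 'cx': 319.73751360208064, 'cy': 238.26062170407008, 'k1': 0.024572899271186888, 'world_from_camera': array([[ 0.22164572, -0.9247197 , -0.30946187,  0.06087682],
       [ 0.9751255 ,  0.20958418,  0.07214383,  0.62559938],
       [-0.00185451, -0.31775453,  0.9481712 ,  0.3720003 ],
       [ 0.        ,  0.        ,  0.        ,  1.        ]])}
0.15 [0.13928406 0.60891225 0.23071901] [ 1.12179579e-01  9.93687779e-01 -5.82830817e-04 -5.55314551e-06] 0.0187 [ 0.4060597   0.49351906 -0.33726629]
```

View pics/top0.png

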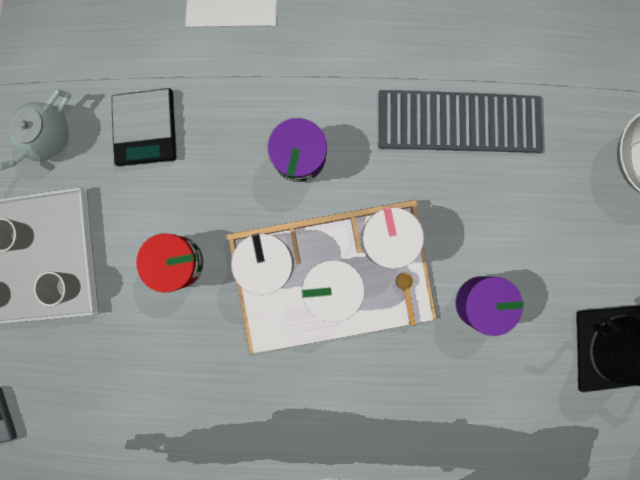

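View pics/side0.png

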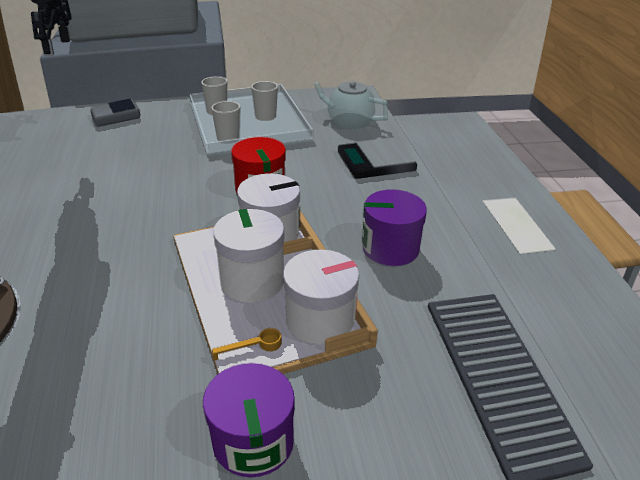

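The top view shows four tins with a green stripe:
- White tin at (333,292), on the rack
- Purple tin at (298,148)
- Purple tin at (490,305)
- Red tin at (168,262)

The white tin on the rack matches the description. Its stripe points left, towards +y. I'll check it in a close crop and measure it.

```bash
cat > h.py <<'E'
import numpy as np, cv2
from plant import r
def K(p):
    f=240/np.tan(np.radians(p['vertical_fov'])/2)
    return f
def ray(p,uv):
    f=K(p); q=np.array([(uv[0]-p['cx'])/f,(uv[1]-p['cy'])/f]); s=q.copy()
    for _ in range(20): s=q/(1+p['k1']*(s@s))
    T=p['world_from_camera']; d=T[:3,:3]@np.array([s[0],-s[1],-1.]); return T[:3,3],d
def onz(p,uv,z):
    o,d=ray(p,uv); return o+d*(z-o[2])/d[2]
def proj(p,X):
    T=p['world_from_camera']; c=T[:3,:3].T@(np.asarray(X,float)-T[:3,3]); s=np.array([c[0],-c[1]])/-c[2]
    s=s*(1+p['k1']*(s@s)); return s*K(p)+[p['cx'],p['cy']]
def circ(P):
    A=np.c_[2*P[:,0],2*P[:,1],np.ones(len(P))]; s=np.linalg.lstsq(A,(P[:,:2]**2).sum(1),rcond=None)[0]
    return s[:2],np.sqrt(s[2]+s[:2]@s[:2])
E
python3 - <<'E'
from h import *
im=r.capture("top"); p=r.camera_params("top")
for q in ("tin","tin_label","tin_lid","rack","scoop","tin_pink_label","tin_black_label"):
    for d in r.masks_of("top",q):
        m=d['pixels']; print(q,round(d['p'],2),np.round(np.array(d['at'])*[640,480],1),m.sum(),np.argwhere(m).min(0),np.argwhere(m).max(0))
c=cv2.resize(im[180:370,210:450],None,fx=3,fy=3,interpolation=cv2.INTER_CUBIC); cv2.imwrite("pics/crop1.png",c[:,:,::-1])
s=r.capture("side"); c=cv2.resize(s[170:380,170:390],None,fx=2.8,fy=2.8,interpolation=cv2.INTER_CUBIC); cv2.imwrite("pics/crop2.png",c[:,:,::-1])
E
```

```text
tin 0.76 [338.2 293.1] 3020 [260 302] [321 364]
tin 0.76 [297.4 146. ] 3057 [118 267] [181 326]
tin 0.57 [168.6 261.3] 3099 [233 136] [292 202]
tin 0.55 [490.5 304. ] 3262 [276 455] [335 523]
tin_label 0.95 [333.7 291. ] 2940 [261 302] [321 363]
tin_label 0.92 [300.5 147.7] 2943 [119 267] [181 326]
tin_label 0.8 [169.8 264.8] 3093 [233 136] [292 202]
tin_label 0.79 [491.8 301.8] 3244 [276 455] [335 522]
tin_lid 0.88 [298.2 151. ] 2853 [117 267] [178 327]
tin_lid 0.87 [332.7 291.7] 2932 [260 302] [320 363]
tin_lid 0.66 [164.8 264.4] 2824 [233 136] [292 196]
tin_lid 0.56 [493.5 303.5] 2746 [277 463] [335 522]
rack 0.92 [300.  297.3] 13897 [200 226] [352 436]
scoop 0.86 [408.  290.8] 448 [273 396] [325 414]
tin_pink_label 0.58 [392.6 237.2] 3016 [207 362] [269 423]
tin_black_label 0.67 [261.8 262.8] 3030 [234 231] [294 293]
```

View pics/crop1.png

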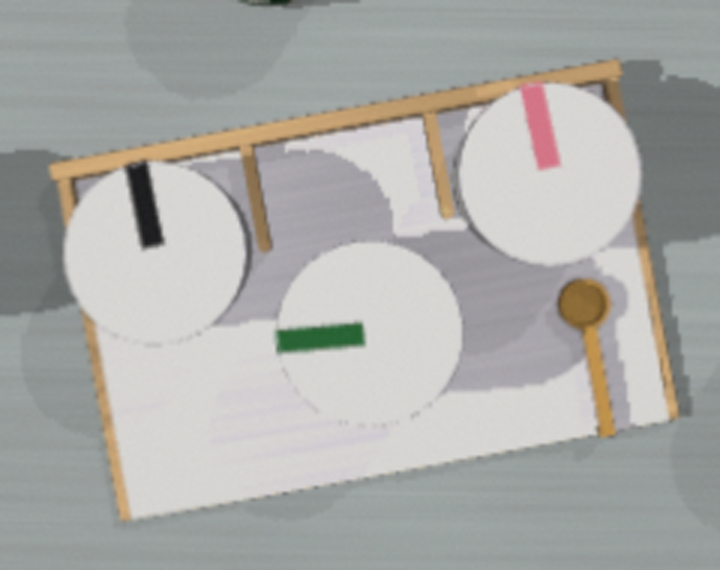

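View pics/crop2.png

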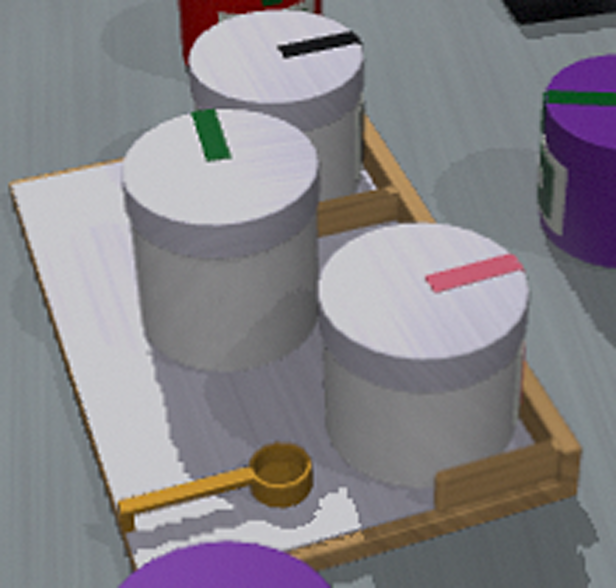

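The crop confirms the white tin: green stripe, raised lid, standing behind the middle bay. Next I'll fit the rack and tin poses.

```bash
cat > fit.py <<'E'
from h import *
from scipy.optimize import least_squares
def lidfit(im,seed,p,z,R=.055):
    m=(im.min(2)>200).astype(np.uint8)
    return m
if __name__=="__main__":
    pt=r.camera_params("top"); ps=r.camera_params("side")
    c=lambda u,v:(210+(u+.5)/3-.5,180+(v+.5)/3-.5)
    s=lambda u,v:(170+u/2.8,170+v/2.8)
    obs=[(pt,c(125,520),(-.12,.188,.016)),(pt,c(678,415),(-.12,-.188,.016)),(pt,c(50,168),(.12,.188,.038)),(pt,c(620,61),(.12,-.188,.038)),
     (pt,c(266,250),(.038,.06,.038)),(pt,c(447,217),(.038,-.06,.038)),
     (ps,s(11,185),(-.12,.188,.016)),(ps,s(578,450),(.12,-.188,.038))]
    def T(q,X): C,S=np.cos(q[2]),np.sin(q[2]); return [q[0]+C*X[0]-S*X[1],q[1]+S*X[0]+C*X[1],X[2]]
    def res(q): return np.ravel([proj(p,T(q,X))-o for p,o,X in obs])
    f=least_squares(res,[.55,0,.17],loss='soft_l1'); print(f.x); print(np.round(res(f.x).reshape(-1,2),1))
    q=f.x; print("bay",T(q,(.055,0,.016)))
    im=r.capture("top"); ims=r.capture("side")
    # tin: lid circle in top (z unknown 16+98..118) and side
    d=[d for d in r.masks_of("top","tin_lid")]
    print([(x['p'],x['at']) for x in d])
    m=(r.capture("top").min(2)>0)
    for z in (.118,.124,.130):
        for nm,l,rr,t,b in (("green",(277,335),(461,335),(371,241),(371,427)),("pink",(459,172),(640,172),(549,83),(549,265)),("black",(65,250),(249,250),(157,161),(157,345))):
            P=np.array([onz(pt,c(*k),z) for k in (l,rr,t,b)]); cc,R=circ(P)
            C,S=np.cos(q[2]),np.sin(q[2]); e=cc-np.array(T(q,(.055,0,0)))[:2]; print(z,nm,cc.round(4),R.round(4),"in bay",(C*e[0]+S*e[1]).round(4),(-S*e[0]+C*e[1]).round(4))
    P=np.array([onz(ps,s(*k),.13) for k in ((123,180),(320,180),(228,110))]);print(P)
    hs=onz(pt,c(277,340),.13)-onz(pt,c(364,333),.13); print("stripe yaw",np.arctan2(hs[1],hs[0]))
    for z in (.118,.124,.130):
        L=[onz(ps,s(*k),z) for k in ((123,176),(320,176),(215,109),(230,226),(160,215),(290,210),(150,128),(290,126))]; print(z,circ(np.array(L)))
E
python3 fit.py
```

```text
[0.54072493 0.00914614 0.19413357]
[[-1.6  0.6]
 [ 1.3  1.4]
 [-0.3 -1.9]
 [ 0.5 -1.1]
 [ 0.1  0.7]
 [ 1.1  0.5]
 [-0.9 -3.3]
 [ 2.5 -1.2]]
bay [np.float64(0.5946917612037346), np.float64(0.01975654697064911), 0.016]
[(0.96, [0.4642, 0.3127]), (0.75, [0.7695, 0.635]), (0.67, [0.5197, 0.6102]), (0.67, [0.2567, 0.5446])]
0.118 green [0.52   0.0097] 0.0548 in bay -0.0752 0.0045
0.118 pink [ 0.6164 -0.0965] 0.0541 in bay -0.0011 -0.1183
0.118 black [0.5662 0.1365] 0.0548 in bay -0.0054 0.12
0.124 green [0.5204 0.0098] 0.0545 in bay -0.0748 0.0045
0.124 pink [ 0.6162 -0.0958] 0.0538 in bay -0.0012 -0.1175
0.124 black [0.5663 0.1358] 0.0545 in bay -0.0055 0.1193
0.13 green [0.5208 0.0098] 0.0542 in bay -0.0744 0.0045
0.13 pink [ 0.616  -0.0951] 0.0535 in bay -0.0012 -0.1168
0.13 black [0.5664 0.1351] 0.0542 in bay -0.0055 0.1186
[[ 0.46697716 -0.00151928  0.13      ]
 [ 0.57333454 -0.01852119  0.13      ]
 [ 0.52968604  0.05692801  0.13      ]]
stripe yaw 1.665845049319139
0.118 (array([0.52220323, 0.02006624]), np.float64(0.056099903957347576))
0.124 (array([0.52183457, 0.01184794]), np.float64(0.0554871016311591))
0.13 (array([0.52146592, 0.00362963]), np.float64(0.05487429930497032))
```

The tin is about 75 mm behind the bay and 4.5 mm to the side. Its stripe yaw is about 1.67, against a bay yaw of about 0.20. I plan to push with both open fingers straddling the tin, with the tool tilted so the tips touch low down. I'll check reachability first.

```bash
cat >> h.py <<'E'
from scipy.spatial.transform import Rotation as Ro
BAY=np.array([.594,.0195]); YAW=.20
def fw(): return np.array([np.cos(YAW),np.sin(YAW),0])
def lf(): return np.array([-np.sin(YAW),np.cos(YAW),0])
def att(a,sgn=1,yaw=None):
    f,l=fw(),lf()
    if yaw is not None: f=np.array([np.cos(yaw),np.sin(yaw),0]); l=np.array([-f[1],f[0],0])
    z=np.sin(a)*f-np.cos(a)*np.array([0,0,1]); y=sgn*l; x=np.cross(y,z)
    return Ro.from_matrix(np.c_[x,y,z]).as_quat()
def bay(x,y,z): 
    p=np.r_[BAY,0]+x*fw()+y*lf(); p[2]=z; return p
def tobay(P): e=np.r_[np.asarray(P)[:2]-BAY,0]; return np.array([e@fw(),e@lf()])
E
python3 - <<'E'
from h import *
pt=r.camera_params("top")
for uv in ((404,281),(412,324)): print(tobay(onz(pt,uv,.03)))
for a in (30,40,50,55,60):
  for s in (1,-1):
    out=[]
    for x,z in ((-.15,.12),(-.15,.03),(-.032,.03)):
        q=r.solve_ik(bay(x,0,z),att(np.radians(a),s)); out.append(None if q is None else np.round(q,2))
    print(a,s,out)
for yaw in (YAW,): 
  for s in (1,-1): print('down',s,r.solve_ik(bay(0,.04,.125),att(0,s)))
E
```

```text
[-0.08713194 -0.13452319]
[-0.17241594 -0.13451582]
30 1 [array([ 0.84,  0.28, -0.98,  2.49,  1.81,  0.16, -0.05]), None, array([ 0.58,  0.67, -0.86,  2.32,  2.06,  0.46, -0.25])]
30 -1 [array([-0.06,  0.15,  0.04,  2.55,  4.04,  0.12,  0.83]), None, array([ 0.32,  0.56, -0.51,  2.34,  2.45,  0.3 ,  2.44])]
40 1 [None, None, array([ 0.73,  0.86, -1.06,  2.44,  2.4 ,  0.78, -0.44])]
40 -1 [None, None, array([ 0.61,  0.76, -0.88,  2.45,  2.55,  0.7 ,  2.49])]
50 1 [None, None, None]
50 -1 [None, None, None]
55 1 [None, None, None]
55 -1 [None, None, None]
60 1 [None, None, None]
60 -1 [None, None, None]
down 1 [-0.42614184  0.49466701  0.33423562  1.80717    -0.20457166  0.87355685
  1.77371451]
down -1 [-0.70056617  0.57559621  0.75816404  1.82964637 -0.48527824  0.93129146
 -1.09515859]
```

The strong tilt can't be reached. I'll work through the lid instead: press it down with a shut fingertip, then drag and turn the tin by friction on the lid, which is stable. First I'll hover and refine the bay pose from the wrist camera.

Run:
```python
from h import *
best=None
for yw in np.arange(-3.1,3.15,.3):
    q=r.solve_ik(bay(-.03,0,.33),att(0,1,yw)); 
    if q is None: continue
    q2=r.solve_ik(bay(-.075,.0045,.15),att(0,1,yw)); print(round(yw,2),np.round(q,2), None if q2 is None else np.round(q2,2))
```

```text
-3.1 [-0.84  0.38  1.03  1.62 -0.33  1.33 -1.29] [-0.87  0.54  1.08  1.98 -0.58  0.97 -1.02]
-2.8 [-0.79  0.35  0.95  1.62 -0.29  1.32 -1.03] [-0.78  0.47  0.93  1.98 -0.48  0.92 -0.84]
-2.5 [-0.76  0.33  0.88  1.62 -0.27  1.32 -0.76] [-0.74  0.45  0.85  1.98 -0.42  0.9  -0.6 ]
-2.2 [-0.75  0.33  0.87  1.62 -0.26  1.32 -0.47] [-0.71  0.43  0.81  1.97 -0.4   0.9  -0.32]
-1.9 [-0.73  0.33  0.85  1.61 -0.25  1.31 -0.18] [-0.68  0.42  0.77  1.97 -0.38  0.89 -0.05]
-1.6 [-0.72  0.32  0.83  1.61 -0.24  1.31  0.12] [-0.66  0.41  0.73  1.97 -0.35  0.88  0.23]
-1.3 [-0.71  0.32  0.81  1.61 -0.24  1.31  0.41] [-0.63  0.41  0.69  1.97 -0.33  0.88  0.5 ]
-1.0 [-0.7   0.32  0.79  1.61 -0.23  1.31  0.7 ] [-0.62  0.4   0.67  1.97 -0.32  0.88  0.79]
-0.7 [-0.69  0.31  0.79  1.61 -0.23  1.31  1.  ] [-0.6   0.4   0.64  1.97 -0.3   0.87  1.07]
-0.4 [-0.68  0.31  0.76  1.61 -0.22  1.31  1.29] [-0.57  0.39  0.6   1.96 -0.28  0.87  1.35]
-0.1 [-0.66  0.31  0.73  1.61 -0.21  1.31  1.58] [-0.54  0.38  0.56  1.96 -0.26  0.87  1.63]
0.2 [-0.63  0.3   0.68  1.61 -0.19  1.31  1.86] [-0.52  0.38  0.53  1.96 -0.25  0.86  1.91]
0.5 [-0.57  0.29  0.61  1.6  -0.17  1.3   2.13] [-0.49  0.37  0.49  1.96 -0.23  0.86  2.19]
0.8 [-0.51  0.28  0.51  1.6  -0.14  1.3   2.4 ] [-0.38  0.36  0.34  1.95 -0.16  0.86  2.41]
1.1 [-0.46  0.28  0.45  1.6  -0.12  1.3   2.68] [-0.33  0.36  0.27  1.95 -0.12  0.86  2.68]
1.4 [ 0.6   0.46 -1.06  1.51  0.41  1.41  2.48] [ 0.63  0.58 -1.06  1.87  0.59  1.04  2.29]
1.7 [-0.9   0.42  1.16  1.62 -0.4   1.36 -2.7 ] [-0.9   0.58  1.16  1.99 -0.64  1.   -2.44]
2.0 [-0.9   0.42  1.16  1.62 -0.4   1.36 -2.4 ] [-0.9   0.58  1.16  1.99 -0.64  1.   -2.14]
2.3 [-0.9   0.42  1.16  1.62 -0.4   1.36 -2.1 ] [-0.9   0.58  1.16  1.99 -0.64  1.   -1.84]
2.6 [-0.9   0.42  1.16  1.62 -0.4   1.36 -1.8 ] [-0.9   0.58  1.16  1.99 -0.64  1.   -1.54]
2.9 [-0.9   0.42  1.16  1.62 -0.4   1.36 -1.5 ] [-0.9   0.58  1.16  1.99 -0.64  1.   -1.24]
```

Run:
```python
from h import *
r.move_ptp(bay(-.03,-.02,.33),att(0,1,-1.37))
r.grab()
p=r.camera_params("wrist"); im=r.capture("wrist"); cv2.imwrite("pics/w1.png",im[:,:,::-1])
import pickle; pickle.dump((p,im),open("w1.pkl","wb"))
print(r.read_time(),r.read_eef_pos(),r.read_ft_force(),r.read_joint_positions(),r.read_gripper_width())
```

```text
4.2917 [ 0.56856037 -0.0060831   0.33000935] [ 0.14485609  0.7492405  -0.4570201 ] [-0.68391805  0.33160184  0.83259389  1.60501883 -0.25144737  1.31678312
  0.38595394] 0.0019731828820736454
```

View pics/w1.png

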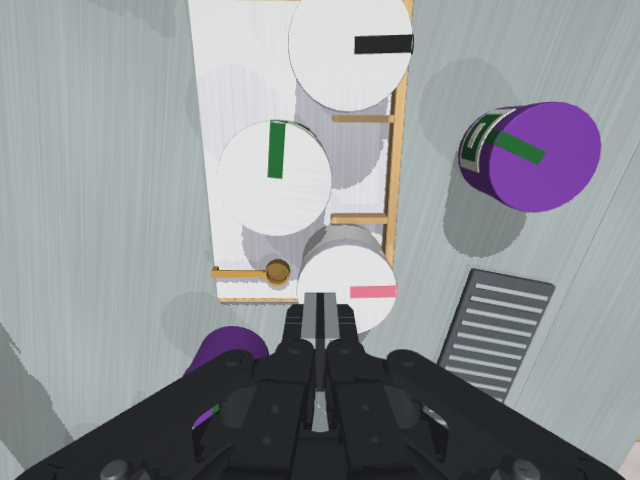

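The wrist view shows the green tin's lid at (275,178), with the stripe up at (277,150). The dividers are at (363,118) and (358,218), with the lip to the right. I'll zoom in to take feature points.

Run:
```python
from h import *
import pickle
p,im=pickle.load(open("w1.pkl","rb"))
c=cv2.resize(im[90:270,205:425],None,fx=3.5,fy=3.3,interpolation=cv2.INTER_CUBIC); print(c.shape)
c=cv2.resize(im[90:261,205:425],None,fx=3.5,fy=3.5,interpolation=cv2.INTER_CUBIC); cv2.imwrite("pics/w1c.png",c[:,:,::-1])
```

```text
(594, 770, 3)
```

View pics/w1c.png

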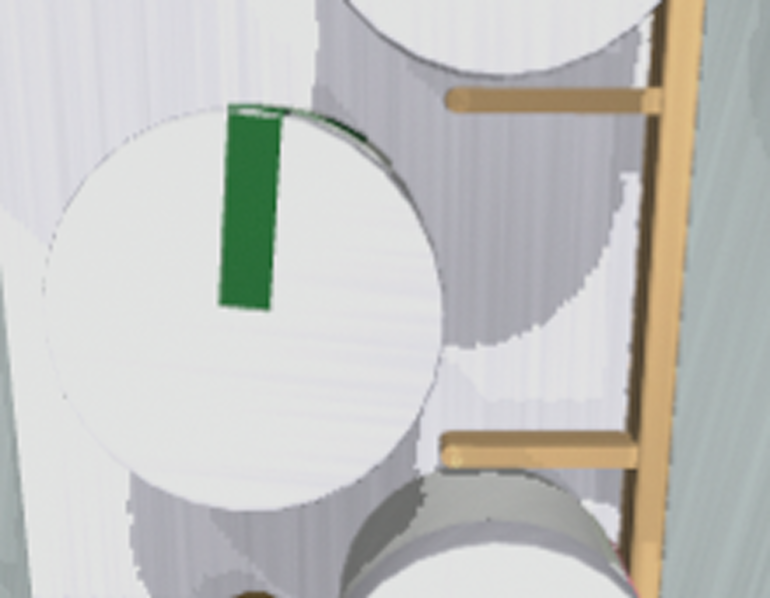

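Run:
```python
from h import *
import pickle
p,im=pickle.load(open("w1.pkl","rb"))
c=lambda u,v:(205+(u+.5)/3.5-.5,90+(v+.5)/3.5-.5)
A=dict(n1=(446,100),j1=(661,100),n2=(443,457),j2=(637,457),o1=(704,10),o2=(659,590))
W={k:onz(p,c(*v),.038) for k,v in A.items()}
for k in W: print(k,W[k].round(4),tobay(W[k]).round(4))
d=W['j1']-W['j2']; print("yaw lip",np.arctan2(-d[0],d[1]))
d=W['o1']-W['o2']; print("yaw lip o",np.arctan2(-d[0],d[1]))
for a in '12':
  d=W['j'+a]-W['n'+a]; print("yaw div",np.arctan2(d[1],d[0]))
for z in (.114,.12,.126,.132):
    P=np.array([onz(p,c(*k),z) for k in ((44,300),(442,310),(250,105),(240,510))]); cc,R=circ(P); print(z,cc.round(4),R.round(4),tobay(cc).round(4))
s=onz(p,c(254,108),.12)-onz(p,c(245,306),.12); print("stripe",np.arctan2(s[1],s[0]))
```

```text
n1 [0.5675 0.0734 0.038 ] [-0.0153  0.0581]
j1 [0.6357 0.0872 0.038 ] [0.0543 0.0581]
n2 [ 0.5918 -0.0441  0.038 ] [-0.0148 -0.0619]
j2 [ 0.6593 -0.0303  0.038 ] [ 0.0541 -0.0618]
o1 [0.6418 0.1159 0.038 ] [0.066 0.085]
o2 [ 0.6803 -0.0778  0.038 ] [ 0.0652 -0.1125]
yaw lip 0.19787381781379731
yaw lip o 0.19603519683087284
yaw div 0.20030336007973024
yaw div 0.20187801451709825
0.114 [0.5214 0.0047] 0.0566 [-0.0741 -0.0001]
0.12 [0.5219 0.0058] 0.0556 [-0.0733  0.0009]
0.126 [0.5225 0.007 ] 0.0547 [-0.0726  0.0019]
0.132 [0.523  0.0081] 0.0537 [-0.0718  0.0029]
stripe 1.6863918882629392
```

The fit is very consistent: yaw 0.199, bay centre (0.5955, 0.0180), tin axis at about (0.522, 0.0065). Next is the press on the lid centre.

```bash
sed -i 's/^BAY=.*/BAY=np.array([.5955,.0180]); YAW=.199; Q=None/' h.py
cat >> h.py <<'E'
DN=att(0,1,-1.37)
E
python3 - <<'E'
from h import *
c=np.array([.5222,.0066])
r.move_ptp([*c,.145],DN)
f0=r.read_ft_force(); print(r.read_time(),f0)
h=r.movel([*c,.105],speed=.012,f_stop=3); print(h,r.read_eef_pos(),r.read_ft_force()-f0,r.read_time())
h=r.movel([*c,.105],speed=.008,f_stop=8); print(h,r.read_eef_pos(),r.read_ft_force()-f0,r.read_time())
r.dwell(.1); print(r.read_eef_pos(),r.read_ft_force()-f0)
E
```

```text
5.075 [-0.43447822 -0.24877996  0.50572195]
True [0.5220917  0.00662202 0.12817494] [1.07830956 0.1586763  0.88780228] 6.6833
True [0.52218791 0.0066212  0.12358055] [-0.32815149  0.0183588   4.63326757] 7.7333
[0.52216342 0.0065827  0.12356569] [ 1.00786581 -0.13916526  5.13788818]
```

Run:
```python
from h import *
c=np.array([.5222,.0066])
f0=np.array([-.43,-.25,.1])
for fs in (5,6,6):
    h=r.movel([*c,.108],speed=.008,f_stop=fs); z=r.read_eef_pos()[2]; F=[(r.read_ft_force()-f0) for _ in range(4)]
    print(h,z,np.round(F,1).tolist(),r.read_time())
    if F[0][2]>9: break
```

```text
True 0.1235613722554793 [[0.4, 0.6, 5.2], [0.4, 0.6, 5.2], [0.4, 0.6, 5.2], [0.4, 0.6, 5.2]] 8.175
True 0.12354430508369661 [[-0.5, 1.3, 6.0], [-0.5, 1.3, 6.0], [-0.5, 1.3, 6.0], [-0.5, 1.3, 6.0]] 8.5333
True 0.12354854232563692 [[-0.4, 0.7, 5.6], [-0.4, 0.7, 5.6], [-0.4, 0.7, 5.6], [-0.4, 0.7, 5.6]] 8.8917
```

Run:
```python
from h import *
c=np.array([.5222,.0066])
f0=np.array([-.43,-.25,.1])
for z in (.1230,.1225,.1220,.1215,.121):
    h=r.movel([*c,z],speed=.01,f_stop=14); F=(r.read_ft_force()-f0)
    print(h,z,r.read_eef_pos()[2],F.round(1),r.read_time())
    if h or F[2]>11: break
```

```text
False 0.123 0.1234695325813105 [-2.1  0.9 12.6] 9.1417
```

The lid is down: 12.6 N gave no further travel, with the top at 107.5 mm. Now I'll drag the tin home by the lid in short force-checked segments.

```bash
cat >> h.py <<'E'
F0=np.array([-.43,-.25,.1])
def fz(): return r.read_ft_force()-F0
E
python3 - <<'E'
from h import *
z=.1230; x0,y0=tobay([.5222,.0066]); print(x0,y0)
for x in list(np.arange(x0+.008,-.006,.008)):
    y=y0*max(0,(1-(x-x0)/.05))
    h=r.movel(bay(x,y,z),speed=.03,f_stop=9); F=fz(); e=r.read_eef_pos()
    print(h,tobay(e).round(4),e[2].round(5),np.round(F@fw(),1),np.round(F@lf(),1),F[2].round(1))
    if h or F[2]>17 or F[2]<4: break
    z+=np.clip((F[2]-11)/27000,-.0002,.0002)
print(r.read_time())
im=r.capture("side"); cv2.imwrite("pics/s2.png",im[:,:,::-1])
im=r.capture("top"); cv2.imwrite("pics/t2.png",im[:,:,::-1])
E
```

```text
-0.0741070631773695 0.003315597566860293
False [-0.0656  0.0027] 0.12348 1.0 0.1 11.5
False [-0.0576  0.0022] 0.1235 0.5 -0.3 11.3
False [-0.0496  0.0016] 0.12351 1.0 -0.6 10.4
False [-0.0416  0.0011] 0.1235 0.8 1.0 11.7
False [-0.0336  0.0005] 0.12355 0.3 -0.1 11.1
False [-0.0257  0.    ] 0.12354 0.7 -0.5 9.8
False [-0.0176 -0.0001] 0.12353 0.5 0.6 10.2
False [-0.0096 -0.0001] 0.12354 0.4 -0.2 10.8
12.475
```

View pics/s2.png

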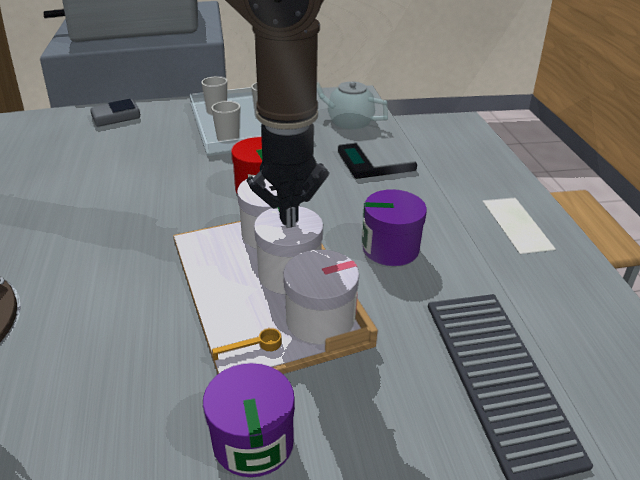

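View pics/t2.png

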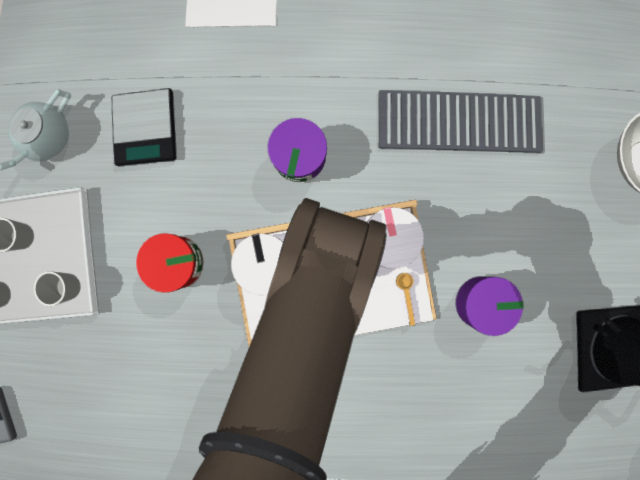

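The tin follows the finger; it now stands in the bay about 10 mm short of the lip. I'll continue in small steps until the lip is felt.

Run:
```python
from h import *
z=r.read_eef_pos()[2]-.0004
for x in np.arange(-.008,.007,.0015):
    h=r.movel(bay(x,0,z),speed=.015,f_stop=6); F=fz(); e=r.read_eef_pos()
    print(h,tobay(e).round(4),e[2].round(5),np.round(F@fw(),1),np.round(F@lf(),1),F[2].round(1))
    if h or F[2]>17 or F[2]<4 or F@fw()<-3.5: break
    z+=np.clip((F[2]-11)/27000,-.0002,.0002)
print(r.read_time())
```

```text
False [-0.008  -0.0001] 0.12354 -0.8 0.1 10.5
False [-0.0066 -0.0002] 0.12353 -1.7 -0.1 11.2
False [-0.0051 -0.0002] 0.12353 -1.8 0.7 10.9
False [-0.0036 -0.0002] 0.12355 -1.8 0.3 10.8
False [-0.0021 -0.0002] 0.12355 -0.8 -0.5 11.2
False [-0.0006 -0.0002] 0.12353 -1.1 1.4 10.9
False [ 0.0005 -0.0002] 0.12352 -3.5 0.3 11.8
False [ 0.0017 -0.0003] 0.12352 -4.8 0.3 13.0
14.6167
```

The lip was felt at x≈+0.001, as predicted. I'll lift and look.

```bash
cat > look.py <<'E'
from h import *
import sys,pickle
n=sys.argv[1]
e=r.read_eef_pos(); 
r.movel([*e[:2],e[2]+.01],speed=.03)
r.move_ptp(bay(-.02,-.04,.33),DN); r.dwell(.3)
p=r.camera_params("wrist"); im=r.capture("wrist"); pickle.dump((p,im),open(n+".pkl","wb"))
a,b=proj(p,[*bay(0,0,.12)[:2],.1235]); print(a,b)
x0,y0=int(a)-85,int(b)-85; x0=max(x0,0);y0=max(y0,0)
c=cv2.resize(im[y0:y0+170,x0:x0+190],None,fx=3.5,fy=3.5,interpolation=cv2.INTER_CUBIC); cv2.imwrite(f"pics/{n}.png",c[:,:,::-1])
# lid circle overlays / stripe
hsv=cv2.cvtColor(im,cv2.COLOR_RGB2HSV); g=((hsv[:,:,0]>45)&(hsv[:,:,0]<85)&(hsv[:,:,1]>110))
yy,xx=np.nonzero(g); W=np.array([onz(p,(u,v),.1235) for u,v in zip(xx,yy)])
B=np.array([tobay(w) for w in W]); k=np.hypot(*B.T)<.0545; B=B[k]; m=B.mean(0); u,s,vt=np.linalg.svd(B-m); d=vt[0]*np.sign(vt[0]@m)
print("n",k.sum(),"stripe centre",m.round(4),"yaw err",np.arctan2(d[1],d[0]).round(3),"axis est",(m-d*.0275).round(4),"ext",(B@d).min().round(4),(B@d).max().round(4),"t",r.read_time())
print("crop origin",x0,y0)
E
python3 look.py w2
```

```text
340.71847595374174 161.83021813037314
n 761 stripe centre [0.0031 0.0287] yaw err 1.479 axis est [0.0006 0.0013] ext 0.0041 0.0542 t 16.2917
crop origin 255 76
```

View pics/w2.png

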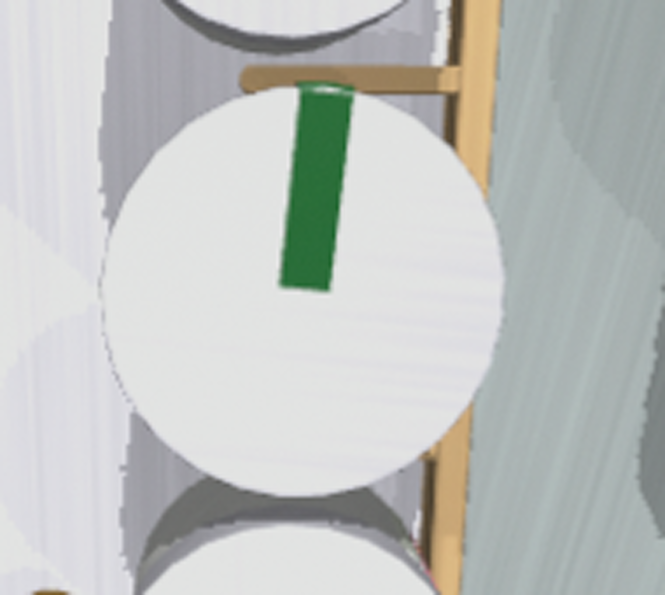

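The tin is home against the lip, with the stripe 1.48 rad from square. I'll roll it clockwise in strokes on the +y side of the lid, so the drag pushes it into the lip.

```bash
cat > stroke.py <<'E'
from h import *
import sys
a0,a1,R=[float(v) for v in sys.argv[1:4]]   # deg start, end
cx,cy=[float(v) for v in sys.argv[4:6]]
P=lambda a,z: bay(cx+R*np.cos(a),cy+R*np.sin(a),z)
a0,a1=np.radians([a0,a1])
r.move_ptp(P(a0,.135),DN); r.dwell(.15)
fb=r.read_ft_force(); print("free",fb.round(2))
h=r.movel(P(a0,.118),speed=.012,f_stop=5); e=r.read_eef_pos(); print(h,e[2],r.read_ft_force()-fb)
z=min(e[2],.1237)-.0003
for k in range(3):
    r.movel(P(a0,z),speed=.01,f_stop=10); F=r.read_ft_force()-fb
    if F[2]>10: break
    z-=np.clip((11.5-F[2])/27000,0,.0002)
print("pressed",z,F.round(1))
n=int(np.ceil(abs(a1-a0)*R/.004))
for a in np.linspace(a0,a1,n+1)[1:]:
    h=r.movel(P(a,z),speed=.03,f_stop=9); F=r.read_ft_force()-fb
    print(h,np.degrees(a).round(0),r.read_eef_pos()[2].round(5),"f",np.round(F@fw(),1),"l",np.round(F@lf(),1),"z",F[2].round(1))
    if F[2]>18 or np.hypot(*F[:2])>10: break
    z+=np.clip((F[2]-11.5)/27000,-.0002,.0002)
print(r.read_time())
E
python3 stroke.py 112 68 .038 .0005 .0005 && python3 look.py w3
```

```text
free [ 0.35 -0.08 -0.25]
True 0.12348249326022058 [-1.34804095  0.72329885  6.27600644]
pressed 0.12277107525053516 [-2.7  1.   9.5]
False 106.0 0.12344 f -2.2 l 1.1 z 8.9
False 101.0 0.12346 f -0.8 l 1.7 z 10.2
False 96.0 0.12344 f -2.5 l 1.5 z 10.4
False 90.0 0.12344 f -1.4 l 0.9 z 10.6
False 85.0 0.12343 f -2.8 l 0.5 z 10.5
False 79.0 0.12345 f -1.9 l 1.0 z 10.9
False 74.0 0.12344 f -1.1 l 0.3 z 11.0
False 68.0 0.1234 f -1.8 l 1.3 z 11.9
21.1833
340.6217304894892 162.08745784970597
n 732 stripe centre [0.0175 0.0258] yaw err 0.928 axis est [0.001  0.0037] ext 0.0069 0.0544 t 22.9083
crop origin 255 77
```

View pics/w3.png

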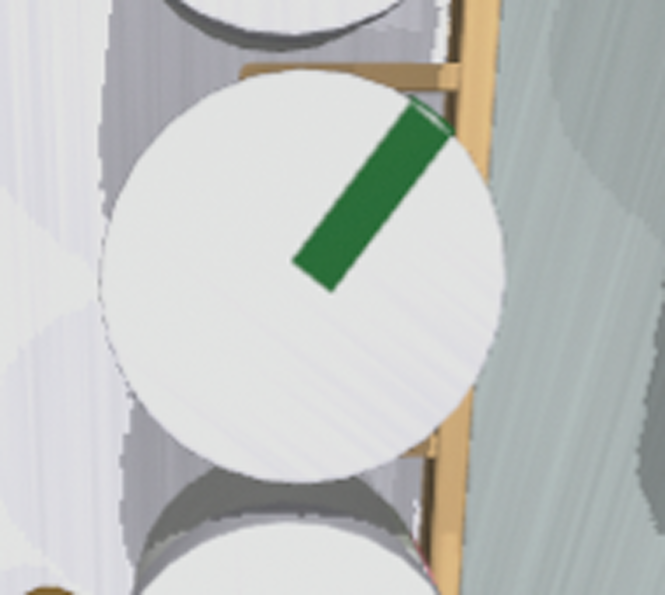

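```bash
python3 stroke.py 100 42 .038 .0008 .003 | tail -6 && python3 look.py w4
```

```text
False 65.0 0.12339 f -2.3 l 1.8 z 11.0
False 59.0 0.12339 f -2.5 l 1.2 z 12.0
False 54.0 0.1234 f -1.8 l 1.7 z 10.2
False 48.0 0.12337 f -1.3 l 1.9 z 11.3
False 42.0 0.12338 f -0.8 l 1.6 z 10.6
28.3583
340.5810587376734 162.01178079693855
n 711 stripe centre [0.0277 0.0118] yaw err 0.309 axis est [0.0015 0.0034] ext 0.0056 0.0539 t 30.0917
crop origin 255 77
```

View pics/w4.png

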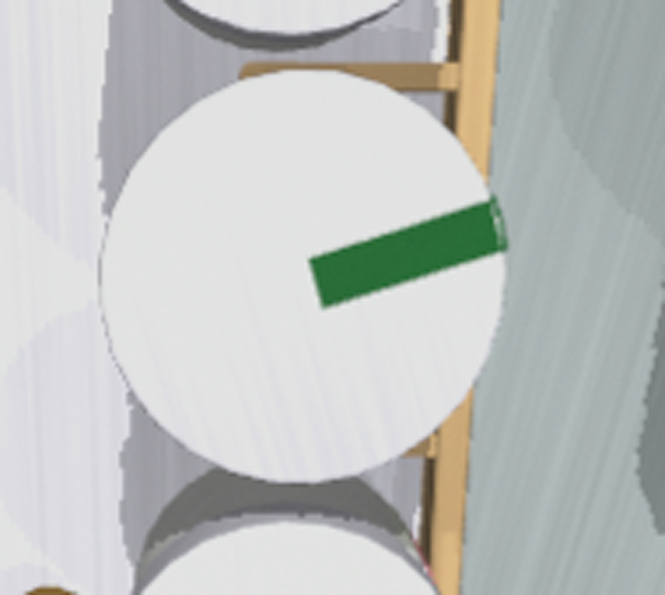

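About 0.31 rad remains, and the strokes transfer about 61% of the arc, so a 29° stroke should finish it.

```bash
python3 stroke.py 84 55 .038 .0008 .003 | tail -3 && python3 look.py w5
```

```text
False 61.0 0.1234 f -1.2 l 0.6 z 10.6
False 55.0 0.12342 f -1.8 l 2.1 z 10.2
34.1667
340.5941657830249 162.05776109155653
n 704 stripe centre [0.0294 0.0026] yaw err -0.015 axis est [0.0019 0.0031] ext 0.0047 0.0544 t 35.9
crop origin 255 77
```

View pics/w5.png

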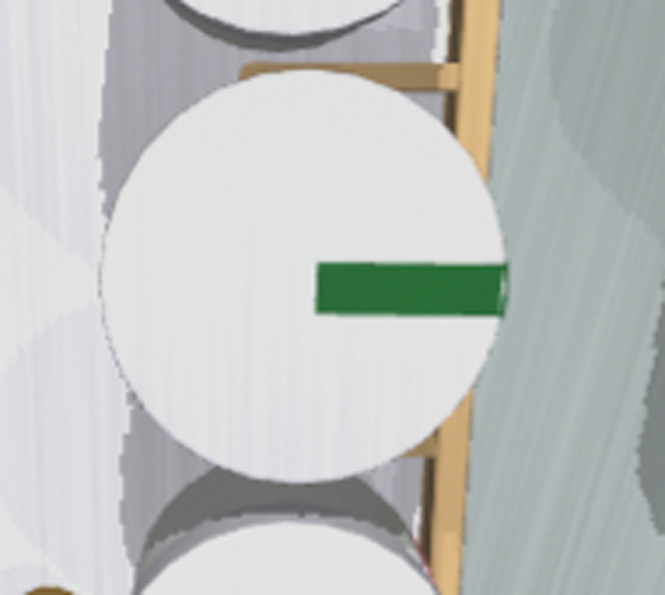

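Run:
```python
from h import *
import pickle
p,im=pickle.load(open("w5.pkl","rb"))
c=lambda u,v:(255+(u+.5)/3.5-.5,77+(v+.5)/3.5-.5)
cc,R=circ(np.array([onz(p,c(*k),.1235) for k in ((100,280),(505,280),(300,69),(300,483))])); print(tobay(cc),R)
r.move_ptp(bay(-.02,.25,.35),DN)
r.dwell(.3); s=r.capture("side"); t=r.capture("top")
cv2.imwrite("pics/fin.png",np.hstack([s[170:380,150:400],t[170:380,200:450]])[:,:,::-1]); print(r.read_time())
```

```text
[0.00028802 0.00315222] 0.05432321470128795
37.4167
```

View pics/fin.png

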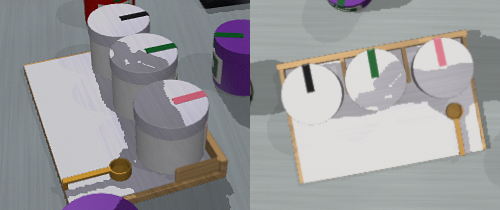

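The final views show the tin home against the lip at x ≈ 0 and y ≈ +3 mm. Its stripe is square to the lip, and the neighbours and scoop haven't moved. I'm handing the job in.

Run:
```python
from plant import r
r.hand_in(); print(r.read_time())
```

```text
the job is handed in; nothing more can be done
the job is handed in; nothing more can be done
```

The green-label tin is home in the middle bay with its lid down and its label facing the guests. I handed the job in at about 37 s of the 64 s; no verdict was reported.

**What I did:** I pressed the lid down with the shut fingertip and dragged the tin to the lip by friction on the lid, because the low push from behind couldn't be reached. I then turned it clockwise in three strokes near the lid's edge. The highest force I read was about 13 N, against the 30 N limit, though readings were only taken between moves.

| Check | Measured | Allowed |
|---|---|---|
| Short of the lip | about 0 mm (x ≈ +0.3 mm) | 4 mm |
| Off the bay's middle | about +3 mm, by the divider | 6 mm |
| Label off square | −0.015 rad | 0.16 rad |
| Lid | fully down: no further travel at 12.6 N, top at about 107.5 mm | 1.5 mm proud |

- **Left alone:** in the last side and top pictures, the neighbouring tins and the scoop look unmoved and the tin stands upright. I checked these by eye and did not measure them.
- **Disagreement:** two estimates of the tin's x position differed by about 1.6 mm (+0.3 mm from the lid's outline, +1.9 mm from the stripe). Both are within the limit.

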